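# Shut the bedside picture folder and hold the big clip open over its edge

## Task

Shut the picture folder by pushing its leaning front board fully up against the upright back board. Then pick up the big spring clip by squeezing its wings so the jaws gape wide, and bring it down over the middle of the folder's top edge, so that the edges of both boards are well inside the open jaws (a centimetre or two) with nothing of the clip touching the folder. Finish while still holding the clip squeezed open there - do not let it go or let it close - and leave the mug, the clock and the spectacle case where they are.

Things in the scene. Friction and masses are not known exactly. Their poses are not given: they have to be found in the camera images.
- folder: Picture folder: two dark wooden boards, each 130 mm wide (y), 110 mm high, 4 mm thick, on a foot 150 mm wide (y), 20 mm high, from 25 mm on the -x to 45 mm on the +x side, fixed to the table. Origin on the table under the plane where the boards meet when shut. x: square to the boards, from front to back board, away from the robot within 0.4 rad; z up. The back board stands upright and fixed at x 0.5 to 4.5 mm.
- folder_edge (a point): Middle of the top edge of the shut folder, on the plane where the boards meet, 130 mm above the table; axes as folder (y along the edge). Shut, the two boards together are 9 mm thick: x -4.5 to +4.5 mm.
- leaf_edge (a point): Middle of the free top edge of the folder's front board. The board is hinged at its bottom, along y, 20 mm above the table straight below folder_edge, and leans open towards -x (the robot); this point lies 110 mm from the hinge.
- leaf (a joint): Angle of the front board from upright, rad: 0 is shut against the back board (a stop); it starts at 0.3 to 0.65 and can go to 1.2. The hinge is stiff, so the board stays where it is left; about 1 N at the free edge moves it. The edge rises along its arc as it shuts.
- clip_rod (a point): Centre of the steel hinge rod (along y, 40 mm) of the big wooden peg-like spring clip, 36 mm wide (y), about 85 g, standing closed on its jaw tips, rod 50 mm above the table. z: tips to wings. Wings flare above the rod: over the outsides (x) 20 mm at the rod, 50 mm at the top, 38 mm up. Squeeze along x from above, about 27 mm above the rod. Frame of the +x half: it leans 0.35 rad when fully squeezed.
- clip_jaw (a joint): Angle between the clip's halves, rad: 0 closed (jaws 22 mm thick together), 0.7 fully open (a stop). About 6 N on the wings begins to open it, 18 N holds it fully open (grip with 25 to 40 N). Then the wings' outer faces are parallel, 22 mm apart, the jaw tips 34 mm apart inside and 47 mm below the rod, the gap narrowing up to the rod.
- clip_tip_a (a point): Inner lower edge, mid-width, of the jaw tip on the +x side of the clip.
- clip_tip_b (a point): Inner lower edge, mid-width, of the other jaw tip; it meets clip_tip_a when the clip is closed.
- mug: White mug, 80 mm across, 90 mm high, origin under its middle; leave alone.
- clock: White box-shaped bedside clock, 45 by 95 mm, 76 mm high, origin under its middle; leave alone.
- case: Black spectacle case lying on the table, 65 by 160 mm, 35 mm high, origin under its middle; leave alone.
Mind the look-alikes: they are no part of the job. There is more than one size of the part that bears clip_rod; the job needs the middle-sized.

How it is judged:
On the way, in this order (a step that is already met when the one before it is completed fails the run):
1. the folder is shut: front board up against the back board (value of joint leaf below 0.06 rad), for 0.2 s.
2. the squeezed-open clip is around the middle of the folder's top edge (((x of clip_tip_a in the frame of folder_edge above 0.007 m and x of clip_tip_b in the frame of folder_edge below -0.007 m) or (x of clip_tip_a in the frame of folder_edge below -0.007 m and x of clip_tip_b in the frame of folder_edge above 0.007 m)) and z of clip_tip_a in the frame of folder_edge between -0.06 and -0.008 m and z of clip_tip_b in the frame of folder_edge between -0.06 and -0.008 m and y of clip_tip_a in the frame of folder_edge between -0.025 and 0.025 m and y of clip_tip_b in the frame of folder_edge between -0.025 and 0.025 m and value of joint clip_jaw above 0.4 rad and value of joint leaf below 0.06 rad and contact force between clip and folder below 0.5 N and contact force between clip and the fingers above 3 N), for 0.2 s.
At the end, for the whole second after the job is handed in: Front board within 0.06 rad of shut; fingers hold the clip (over 3 N) open by more than 0.4 rad; its jaw tips lie on either side of the boards, 7 mm or more from their middle plane, 8 to 60 mm below the top edge, within 25 mm of its middle; clip presses on folder under 0.5 N (all of step 2); the arm keeps its last pose, push and grip.
It fails at once if the mug, the clock or the spectacle case is moved more than 20 mm (distance of any of mug, clock, case from where it was at the start of the episode above 0.02 m).
It also fails if it takes over 54 s, if anything falls off the work surface, if the arm or the gripper's body presses on something with over 40 N, if the wrist force passes 120 N, or if a joint passes its speed limit or range.

## Robot

A 6-joint arm with a two-finger parallel gripper is mounted at the origin on the work surface. World frame = base frame: x ahead of the robot, y to its left, z up, the work surface at z = 0. Lengths are in m, angles in rad, forces in N, time in s.
With the tool pointing down it reaches from about 0.375 to 0.9 m from the base axis. Payload 3.1 kg.
Tool frame: the origin (TCP) lies midway between the tips of the shut fingers; the grasp point (between the pads) lies 19 mm behind it; x points along the fingers, y is the direction in which the jaws open and shut, and the axes are right-handed (so a half turn about x gives the same grasp; the last joint's range is limited). The gripper opens to 85 mm and grips with 20 to 120 N. Pads are 22 mm wide; open, the fingers measure 114 mm over their backs; the gripper's body (76 mm by 85 mm) begins 54 mm behind the grasp point. The pads swing forward as they close: fully open they stand 13 mm farther back than shut.
Start: joints at [1.127, 0.527, 1.433, -0, 1.181, -0.178], TCP at [0.164, 0.603, 0.231] pointing down, gripper open.
Joint ranges: [-3.08, 3.08], [-0.75, 2.2], [0.22, 2.44], [-1.43, 4.57], [0, 2.65], [-2.85, 2.85]. Speed limits (rad/s): [2.79, 2.79, 3.14, 3.14, 3.14, 3.14].

## Interface

Orientations are given as a rotation vector (axis times angle).
In Python, from rig import sense, vision, manip gives the robot as it stands.
- The arm moves only by the shell command python3 -m crank 'ROWS' [FORCE]. ROWS is a JSON object of lists of equal length, an entry for each row: "offset": the shift along the tool's x, y, z in m, a list of three; "turn": the turn, a rotation vector about the tool's x, y, z in rad, a list of three; "hand": the closure, from 0 (fully open) to 1 (shut). A call has 1 to 20 rows; each row is the pose to reach, as a shift and turn from the pose commanded when the call began, along the tool's axes at that moment; what a row does not reach only later rows make up. A row lasts 1/8 s, in which the tool goes at most 62.5 mm and 10.7 degrees, less where a joint would pass 70% of its speed; a pose out of reach is approached as far as the arm can. A call with a gripper value outside its range is refused whole. The fingers move at their own pace and stop on an object; FORCE is the grip in N (left out, the last holds). Time passes only in rows, so rows that repeat a pose let the fingers close. It gives the time, the measured TCP pose, the force and the opening at its end, in the units of the state.
- sense(): the state, without advancing time (a new reading comes with each control period).
- vision.grab_frame(name): name is "scene" or "top" or "wrist"; returns (picture, depth): 420x560x3 uint8, blue, green, red; 420x560 float32, m along the optical axis (not along the pixel's ray), 0 where there is no reading.
- vision.calibration(name): a dict with "fx", "fy", "cx", "cy" (pixels), "T" (4x4, takes a point from camera to world coordinates); the wrist camera has in their place "hand_eye" (4x4, takes a point from camera to tool coordinates, whose origin is the TCP and whose axes are the tool frame's). Camera axes: x right, y down, z forward; pixel columns grow to the right and rows downward; lengths in m; the calibration is good to about 2 mm. The wrist camera is an equidistant fisheye: a pixel r from the principal point sees the ray r / f radians off the axis. A picture is of the moment at which its call begins: read the wrist's pose just before it. calibration takes no time and is no camera call.
- manip.finish_job(): hands the job in, once; it reports no verdict.
The state is a dict: "t": time; "joint_positions": joint angles; "joint_velocities": joint speeds; "tau": joint torques, N m; "eef_pos": TCP position; "tool_rot": TCP orientation; "wrist_force": force on the tool from outside, world axes, zero at the start; "wrist_torque": the same for the moment, N m; "opening": opening from 0.0 (shut) to 1.0 (fully open).
Only numpy, scipy, OpenCV 4.12 (cv2) and the standard library are available. Lean on these libraries where they do the work, as an engineer would, in place of code of your own. Each camera call takes 0.05 s, during which the arm holds its last target.

## Working session

There is one attempt and no reset: what is moved stays moved. The work goes in short steps, Python scripts to look and compute and a shell command to move; the robot and the scene stay as the last step left them, time stands still between calls to the robot, and variables do not carry over. Pictures are saved under pics/ and viewed, and the job is handed in when it is done.

```bash
ls; mkdir -p pics; python3 - <<'E'
from rig import sense, vision
import cv2,numpy as np
s=sense();print(s['t'],s['eef_pos'],s['tool_rot'],s['opening'])
for n in("scene","top","wrist"):
    p,d=vision.grab_frame(n);cv2.imwrite(f"pics/{n}0.png",p);np.savez(f"{n}0.npz",p=p,d=d)
    c=vision.calibration(n);print(n,{k:np.round(v,4).tolist() for k,v in c.items()})
E
```

```text
pics
0.0 [0.16383557 0.60241818 0.23035393] [ 0.20707745  1.56139891 -0.21026286] 1.0012655208334706
scene {'fx': 424.3755, 'fy': 424.3755, 'cx': 278.6561, 'cy': 212.4551, 'T': [[0.1602, 0.7816, -0.6028, 1.0546], [0.9871, -0.13, 0.0937, -0.0861], [-0.0051, -0.61, -0.7924, 0.7298], [0.0, 0.0, 0.0, 1.0]]}
top {'fx': 391.9019, 'fy': 391.9019, 'cx': 280.0703, 'cy': 210.3695, 'T': [[0.0199, -0.9826, 0.1847, 0.4567], [-0.9997, -0.0222, -0.0105, -0.0099], [0.0144, -0.1845, -0.9827, 0.7273], [0.0, 0.0, 0.0, 1.0]]}
wrist {'fx': 325.1923, 'fy': 325.1923, 'cx': 279.5073, 'cy': 214.9114, 'hand_eye': [[-0.0008, -0.3255, 0.9455, -0.1434], [1.0, 0.0001, 0.0009, -0.0005], [-0.0004, 0.9455, 0.3255, -0.0845], [0.0, 0.0, 0.0, 1.0]]}
```

View pics/scene0.png

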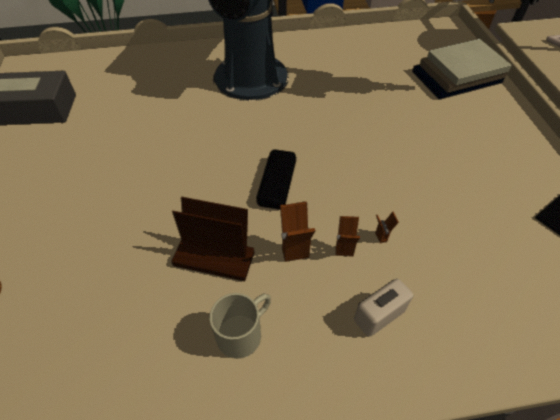

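View pics/top0.png

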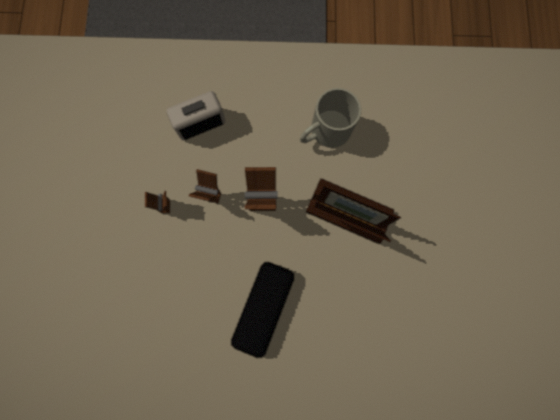

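View pics/wrist0.png

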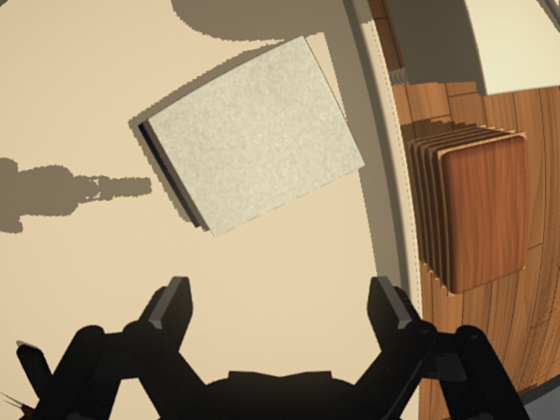

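The scene shows the folder (scene ~215,240), three clips (295,232; 347,237; 386,228), the case, mug and clock. The middle clip is at top (206,186). I'll take a closer look at these, with heights.

```bash
cat > h.py <<'E'
import numpy as np,cv2
from rig import sense,vision
def cloud(d,c):
    v,u=np.mgrid[:d.shape[0],:d.shape[1]]
    P=np.stack([(u-c['cx'])/c['fx']*d,(v-c['cy'])/c['fy']*d,d],-1)
    W=P@np.array(c['T'])[:3,:3].T+np.array(c['T'])[:3,3]
    W[d<=0]=np.nan
    return W
def load(n,i=0):
    z=np.load(f"{n}{i}.npz");return z['p'],z['d'],cloud(z['d'],vision.calibration(n))
def crop(p,u0,u1,v0,v1,name,s=None):
    s=s or min(800//(u1-u0),600//(v1-v0))
    q=cv2.resize(p[v0:v1,u0:u1],None,fx=s,fy=s,interpolation=cv2.INTER_CUBIC)
    q=np.clip(q.astype(float)*1.6,0,255).astype(np.uint8)
    for u in range(-(-u0//10)*10,u1,10):
        cv2.line(q,((u-u0)*s,0),((u-u0)*s,6),(0,255,0),1); cv2.putText(q,str(u),((u-u0)*s,16),0,.35,(0,255,0),1)
    for v in range(-(-v0//10)*10,v1,10):
        cv2.line(q,(0,(v-v0)*s),(6,(v-v0)*s),(0,255,0),1); cv2.putText(q,str(v),(8,(v-v0)*s+4),0,.35,(0,255,0),1)
    cv2.imwrite("pics/"+name,q)
E
python3 - <<'E'
from h import *
p,d,W=load("top");crop(p,140,290,150,250,"top_crop.png");crop(p,290,410,170,260,"top_fold.png")
p2,d2,W2=load("scene");crop(p2,160,420,180,290,"scene_crop.png",3)
# clip-colored points heights
for n,(u0,u1,v0,v1),X in (("topmid",(185,228,165,208),W),("topbig",(240,285,160,218),W),("scmid",(330,362,212,262),W2),("scbig",(275,318,200,265),W2)):
    w=X[v0:v1,u0:u1].reshape(-1,3);w=w[w[:,2]>.008]
    print(n,len(w),np.round(w.min(0),4),np.round(w.max(0),4),np.round(np.median(w[w[:,2]>w[:,2].max()-.006],0),4))
E
```

```text
topmid 684 [0.5909 0.0916 0.0085] [0.6455 0.1361 0.0898] [0.6326 0.113  0.0865]
topbig 1329 [ 0.5718 -0.0112  0.0081] [0.642  0.0437 0.125 ] [0.6337 0.0172 0.1215]
scmid 753 [0.593  0.0919 0.0081] [0.6474 0.1368 0.0897] [0.6038 0.113  0.0869]
scbig 1615 [ 0.4782 -0.0121  0.0085] [0.6443 0.042  0.1252] [0.636  0.0154 0.1221]
```

View pics/top_crop.png

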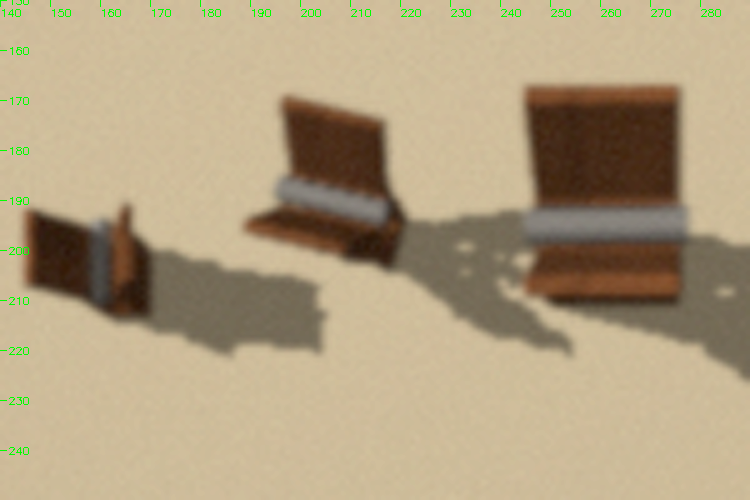

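View pics/top_fold.png

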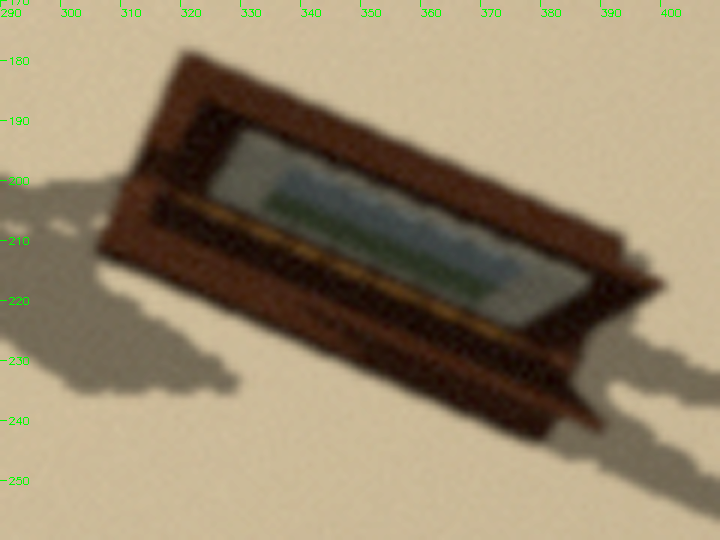

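View pics/scene_crop.png

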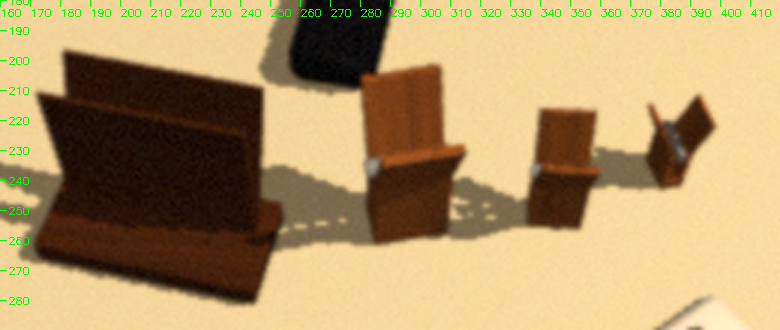

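```bash
python3 - <<'E'
from h import *
for n in("top","scene"):
    p,d,W=load(n)
    w=W.reshape(-1,3);w=w[~np.isnan(w[:,0])]
    # clip
    m=(w[:,0]>.57)&(w[:,0]<.67)&(w[:,1]>.08)&(w[:,1]<.15)&(w[:,2]>.08)
    q=w[m]; 
    r=cv2.minAreaRect((q[:,:2]*1000).astype(np.float32));print(n,"clip wings top rect mm",r,len(q),np.round(cv2.boxPoints(r)))
    m=(w[:,0]>.57)&(w[:,0]<.67)&(w[:,1]>.08)&(w[:,1]<.15)&(w[:,2]>.02)
    r=cv2.minAreaRect((w[m][:,:2]*1000).astype(np.float32));print("   all",r)
    # folder
    f=(w[:,0]>.45)&(w[:,0]<.72)&(w[:,1]>-.24)&(w[:,1]<-.03)
    for z0,z1 in((.125,.135),(.12,.14),(.10,.118),(.015,.024)):
        q=w[f&(w[:,2]>z0)&(w[:,2]<z1)]
        if len(q)<8: print(z0,len(q));continue
        c=q[:,:2].mean(0);u,s,vt=np.linalg.svd(q[:,:2]-c)if len(q)<3000 else (0,0,0)
        r=cv2.minAreaRect((q[:,:2]*1000).astype(np.float32))
        print("  z",z0,z1,len(q),np.round(c,4),"yaw",np.round(np.arctan2(*(-vt[0]*np.sign(vt[0,0]))[[1,0]]),3),np.round(vt[0],3),r, q[:,2].max().round(4))
E
```

```text
top clip wings top rect mm ((618.0230102539062, 113.93276977539062), (35.83527374267578, 49.04644012451172), 77.01451873779297) 180 [[590. 102.]
 [638.  91.]
 [646. 126.]
 [598. 137.]]
   all ((618.076904296875, 114.23402404785156), (40.56814956665039, 49.02559280395508), 77.12993621826172)
  z 0.125 0.135 263 [ 0.5852 -0.1442] yaw -1.981 [-0.399 -0.917] ((570.4197998046875, -136.99725341796875), (129.21383666992188, 43.06611633300781), 65.6819076538086) 0.1325
  z 0.12 0.14 549 [ 0.5714 -0.1385] yaw -1.959 [-0.378 -0.926] ((568.9067993164062, -136.91683959960938), (129.3040771484375, 43.59953308105469), 67.26730346679688) 0.1325
  z 0.1 0.118 368 [ 0.5775 -0.1405] yaw -1.97 [-0.388 -0.922] ((569.8910522460938, -136.61279296875), (129.15255737304688, 35.286537170410156), 67.65184020996094) 0.1179
  z 0.015 0.024 1043 [ 0.5936 -0.1372] yaw -1.982 [0.399 0.917] ((564.9285278320312, -137.46575927734375), (153.1956024169922, 280.56329345703125), 71.07373046875) 0.0239
scene clip wings top rect mm ((619.454833984375, 114.58273315429688), (35.9706916809082, 50.248985290527344), 77.23637390
[... 151 characters left out ...]
.13025665283203)
  z 0.125 0.135 250 [ 0.5873 -0.1427] yaw -1.966 [-0.385 -0.923] ((572.5159912109375, -137.01141357421875), (130.21995544433594, 42.36189270019531), 67.08767700195312) 0.1331
  z 0.12 0.14 557 [ 0.5761 -0.1378] yaw -1.97 [0.389 0.921] ((570.6434936523438, -136.56820678710938), (130.1458740234375, 45.701480865478516), 68.04996490478516) 0.1331
  z 0.1 0.118 927 [ 0.5715 -0.1352] yaw -1.974 [0.392 0.92 ] ((572.4281616210938, -137.056640625), (129.55865478515625, 41.661895751953125), 67.07437896728516) 0.118
  z 0.015 0.024 1644 [ 0.6076 -0.1463] yaw -1.836 [-0.262 -0.965] ((532.426025390625, -120.88401794433594), (149.76551818847656, 208.927001953125), 67.54734802246094) 0.024
```

```bash
python3 - <<'E'
from h import *
from scipy.spatial import cKDTree
yaw=-.4
for n in("top","scene"):
    p,d,W=load(n);w=W.reshape(-1,3);w=w[~np.isnan(w[:,0])]
    R=lambda a:np.array([[np.cos(a),np.sin(a)],[-np.sin(a),np.cos(a)]])
    f=(w[:,0]>.45)&(w[:,0]<.72)&(w[:,1]>-.24)&(w[:,1]<-.03)&(w[:,2]>.03)
    q=w[f];l=q[:,:2]-[.572,-.137]
    l=l@R(yaw).T
    ok=(abs(l[:,1])<.08)&(abs(l[:,0])<.08);l=l[ok];z=q[ok,2]
    print(n,"y range",np.percentile(l[:,1],[.5,99.5]).round(4))
    for z0 in (.03,.05,.07,.09,.11,.12,.126):
        s=(z>z0)&(z<z0+.01)
        h,e=np.histogram(l[s,0],np.arange(-.06,.06,.004));print(z0,{round(float(e[i]),3):int(h[i]) for i in range(len(h)) if h[i]>3})
    # top edge of back
    s=(z>.125)&(l[:,0]>0.0)
    b=l[s];k=np.polyfit(b[:,1],b[:,0],1);print("back top slope",k, "yaw corr",-k[0], b[:,0].min(),b[:,0].max(),b[:,1].min(),b[:,1].max())
    s=(z>.115)&(l[:,0]<0.0)
    b=l[s];k=np.polyfit(b[:,1],b[:,0],1);print("front top slope",k, b[:,0].min(),b[:,0].max(),z[s].max(),b[:,1].min(),b[:,1].max())
E
```

```text
top y range [-0.0647  0.0634]
0.03 {0.004: 11, 0.008: 23, 0.012: 74}
0.05 {0.0: 37, 0.012: 101}
0.07 {-0.008: 27, -0.004: 17, 0.012: 114}
0.09 {-0.016: 11, -0.012: 36, 0.012: 124}
0.11 {-0.02: 52, 0.012: 164}
0.12 {-0.028: 22, -0.024: 197, -0.02: 8, 0.012: 167, 0.016: 92}
0.126 {0.012: 114, 0.016: 129}
back top slope [-0.00546673  0.01615078] yaw corr 0.005466725776207362 0.014145533773398795 0.018893443219584315 -0.06571287792255118 0.0635857416974953
front top slope [-0.00338141 -0.02192925] -0.024802467512730794 -0.017676874525489716 0.1265846852656135 -0.06520622735263971 0.0639329505634099
scene y range [-0.0639  0.0646]
0.03 {0.008: 6, 0.016: 139, 0.02: 33}
0.05 {0.0: 12, 0.016: 146, 0.02: 36}
0.07 {-0.008: 7, -0.004: 11, 0.016: 170, 0.02: 27}
0.09 {-0.016: 60, -0.012: 172, 0.016: 161, 0.02: 36}
0.11 {-0.024: 11, -0.02: 237, -0.016: 74, 0.016: 181, 0.02: 33}
0.12 {-0.024: 107, -0.02: 99, 0.012: 16, 0.016: 208, 0.02: 37}
0.126 {0.012: 16, 0.016: 178, 0.02: 20}
back top slope [-0.00239158  0.01847717] yaw corr 0.0023915782856144896 0.014724843320711351 0.021662087331037236 -0.06491792433034835 0.06530238792971847
front top slope [-0.0034126  -0.01930291] -0.024719709224674945 -0.01498740094525464 0.1264933543219393 -0.06426479203391428 0.06441352449300743
```

```bash
cat >> h.py <<'E'
from scipy.spatial.transform import Rotation as Ro
F0=np.array([.5854,-.1426]);FY=-.396;C0=np.array([.6188,.1140]);CY=-.225
def rot(yaw_y):  # tool down, tool y along heading yaw_y
    x=np.array([0,0,-1.]);y=np.array([np.cos(yaw_y),np.sin(yaw_y),0]);return np.c_[x,y,np.cross(x,y)]
def fold(x,y,z): return np.array([*(F0+[x*np.cos(FY)-y*np.sin(FY),x*np.sin(FY)+y*np.cos(FY)]),z])
def go(pos,R,s=None):
    s=s or sense();R0=Ro.from_rotvec(s['tool_rot']).as_matrix()
    print("offset",np.round(R0.T@(np.array(pos)-s['eef_pos']),4),"turn",np.round(Ro.from_matrix(R0.T@R).as_rotvec(),4))
E
python3 - <<'E'
from h import *
s=sense();R0=Ro.from_rotvec(s['tool_rot']).as_matrix();print(R0.round(3), "tool y heading",np.arctan2(R0[1,1],R0[0,1]))
go(fold(-.085,0,.22),rot(np.pi/2+FY))
go(fold(-.085,0,.22),rot(FY)); go([*C0,.16],rot(CY));go([*C0,.16],rot(CY+np.pi))
E
```

```text
[[-0.001  0.263  0.965]
 [-0.002  0.965 -0.263]
 [-1.    -0.002 -0.   ]] tool y heading 1.3049853110871368
offset [ 0.0114 -0.5972  0.5181] turn [ 0.1302 -0.0002  0.0017]
offset [ 0.0114 -0.5972  0.5181] turn [1.701e+00 1.200e-03 1.500e-03]
offset [ 0.071  -0.3518  0.5673] turn [1.53e+00 1.10e-03 1.50e-03]
offset [ 0.071  -0.3518  0.5673] turn [-1.6116e+00 -1.5000e-03  1.1000e-03]
```

```bash
python3 -m crank '{"offset":[[0.01,-0.3,0.26],[0.01,-0.3,0.26],[0.01,-0.3,0.26],[0.01,-0.3,0.26],[0.01,-0.3,0.26],[0.01,-0.3,0.26],[0.01,-0.3,0.26],[0.0114,-0.597,0.518],[0.0114,-0.597,0.518],[0.0114,-0.597,0.518],[0.0114,-0.597,0.518],[0.0114,-0.597,0.518],[0.0114,-0.597,0.518],[0.0114,-0.597,0.518],[0.0114,-0.597,0.518],[0.0114,-0.597,0.518]],"turn":[[0.13,0,0],[0.13,0,0],[0.13,0,0],[0.13,0,0],[0.13,0,0],[0.13,0,0],[0.13,0,0],[0.13,0,0],[0.13,0,0],[0.13,0,0],[0.13,0,0],[0.13,0,0],[0.13,0,0],[0.13,0,0],[0.13,0,0],[0.13,0,0]],"hand":[1,1,1,1,1,1,1,1,1,1,1,1,1,1,1,1]}' 30
python3 - <<'E'
from h import *
s=sense();print(s['t'],s['joint_positions'],s['wrist_force'])
p,d=vision.grab_frame("wrist");cv2.imwrite("pics/wrist1.png",p)
p,d=vision.grab_frame("scene");cv2.imwrite("pics/scene1.png",p)
go(fold(-.075,0,.09),rot(np.pi/2+FY))
E
```

```text
t: 2.15
eef_pos: [0.5057, -0.1072, 0.2196]
tool_rot: [0.311, 1.551, -0.309]
wrist_force: [-0.7, 0.6, 0.2]
opening: -0.003
2.15 [-4.25544879e-01  3.99553974e-01  1.71261804e+00  5.48972914e-04
  1.03206761e+00 -1.60200056e+00] [-0.65229186  0.55746545  0.20332331]
offset [ 0.1298 -0.0022  0.0121] turn [ 0.0023 -0.0015 -0.0003]
```

View pics/wrist1.png

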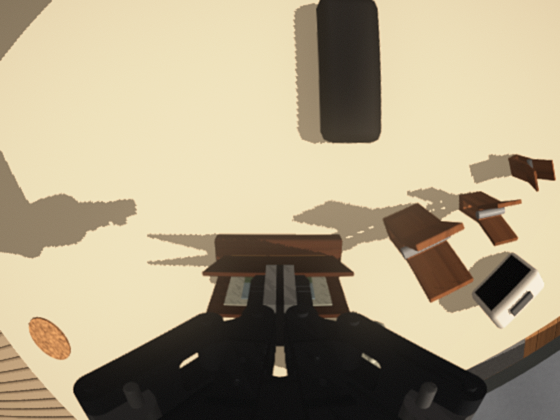

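View pics/scene1.png

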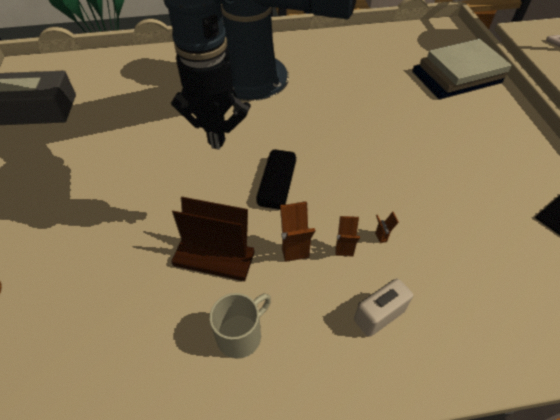

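Gripper is in front of the folder, centred on it (wrist ~280,270). Now I'll lower and push.

```bash
python3 -m crank '{"offset":[[0.06,-0.002,0.0],[0.125,-0.002,0.0],[0.13,-0.002,0.005],[0.13,-0.002,0.012],[0.13,-0.002,0.02],[0.13,-0.002,0.027],[0.13,-0.002,0.034],[0.13,-0.002,0.041],[0.13,-0.002,0.047],[0.13,-0.002,0.053],[0.13,-0.002,0.058],[0.13,-0.002,0.062],[0.13,-0.002,0.064],[0.13,-0.002,0.064]],"turn":[[0,0,0],[0,0,0],[0,0,0],[0,0,0],[0,0,0],[0,0,0],[0,0,0],[0,0,0],[0,0,0],[0,0,0],[0,0,0],[0,0,0],[0,0,0],[0,0,0]],"hand":[1,1,1,1,1,1,1,1,1,1,1,1,1,1]}'
python3 - <<'E'
from h import *
s=sense();print(s['t'],s['wrist_force'])
l=np.linalg.inv(np.array([[np.cos(FY),-np.sin(FY)],[np.sin(FY),np.cos(FY)]]))@(s['eef_pos'][:2]-F0);print(l)
p,d=vision.grab_frame("scene");crop(p,140,300,150,290,"scene2.png",4)
E
```

```text
t: 4.0
eef_pos: [0.5668, -0.1362, 0.0908]
tool_rot: [0.31, 1.545, -0.311]
wrist_force: [-1.4, -0.3, 4.8]
opening: 0.004
4.0 [-1.3730634  -0.33171614  4.82706488]
[-0.01958714 -0.00127262]
```

View pics/scene2.png

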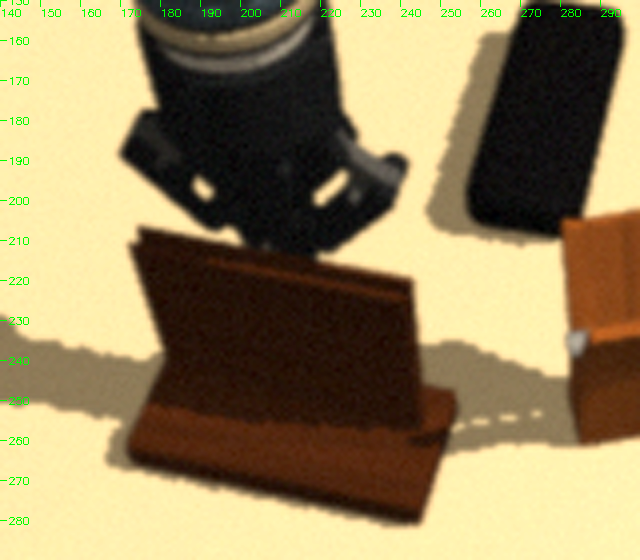

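The folder is nearly shut, with a thin strip left at its top edge (140–240, 208–220). I'll creep on.

```bash
python3 -m crank '{"offset":[[0,0,0.0015],[0,0,0.003],[0,0,0.004],[0,0,0.005],[0,0,0.005],[0,0,0.005]],"turn":[[0,0,0],[0,0,0],[0,0,0],[0,0,0],[0,0,0],[0,0,0]],"hand":[1,1,1,1,1,1]}'
python3 - <<'E'
from h import *
s=sense();print(s['t'],s['wrist_force'])
l=np.linalg.inv(np.array([[np.cos(FY),-np.sin(FY)],[np.sin(FY),np.cos(FY)]]))@(s['eef_pos'][:2]-F0);print(l)
p,d=vision.grab_frame("scene");crop(p,140,300,150,290,"scene3.png",4)
E
```

```text
t: 4.8
eef_pos: [0.5711, -0.138, 0.091]
tool_rot: [0.31, 1.546, -0.311]
wrist_force: [-0.6, 0.0, 7.3]
opening: -0.002
4.8 [-0.60580599  0.01487759  7.29125868]
[-0.01500408 -0.00127338]
```

View pics/scene3.png

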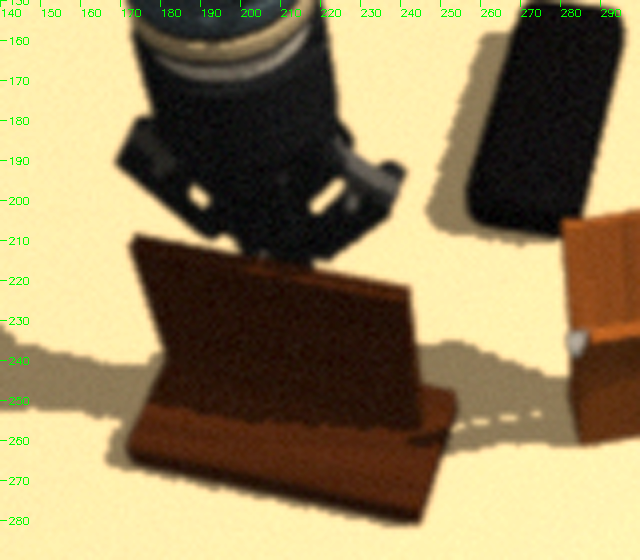

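Almost flush now, with no horizontal stop force yet. I'll continue until there is one.

```bash
python3 -m crank '{"offset":[[0,0,0.001],[0,0,0.002],[0,0,0.002],[0,0,0.002]],"turn":[[0,0,0],[0,0,0],[0,0,0],[0,0,0]],"hand":[1,1,1,1]}'
python3 -c "
from h import *
s=sense();print(s['wrist_force'])"
```

```text
t: 5.35
eef_pos: [0.5712, -0.138, 0.091]
tool_rot: [0.31, 1.55, -0.31]
wrist_force: [-3.9, 1.2, 9.1]
opening: -0.0
[-3.86414759  1.15770386  9.11924239]
```

```bash
python3 -m crank '{"offset":[[0,0,0.001],[0,0,0.002],[0,0,0.003],[0,0,0.003],[0,0,0.003]],"turn":[[0,0,0],[0,0,0],[0,0,0],[0,0,0],[0,0,0]],"hand":[1,1,1,1,1]}'
python3 - <<'E'
from h import *
s=sense();print(s['wrist_force'])
p,d=vision.grab_frame("top");crop(p,290,410,150,260,"top4.png")
E
```

```text
t: 5.98
eef_pos: [0.5712, -0.138, 0.091]
tool_rot: [0.311, 1.556, -0.309]
wrist_force: [-9.3, 2.8, 15.6]
opening: 0.001
[-9.31337885  2.82363391 15.56269929]
```

View pics/top4.png

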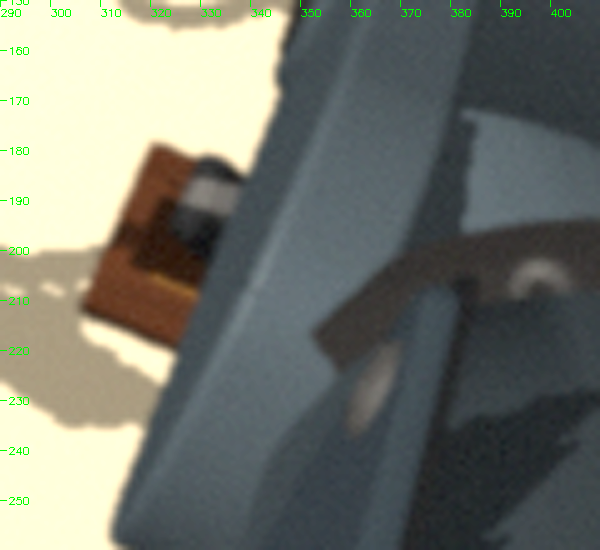

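```bash
python3 -m crank '{"offset":[[0,0,-0.01],[0,0,-0.05],[-0.02,0,-0.09],[-0.08,0,-0.11],[-0.13,0,-0.12],[-0.13,0,-0.12]],"turn":[[0,0,0],[0,0,0],[0,0,0],[0,0,0],[0,0,0],[0,0,0]],"hand":[1,1,1,1,1,0]}'
python3 - <<'E'
from h import *
s=sense();print(s['wrist_force'])
p,d=vision.grab_frame("scene");crop(p,140,300,150,290,"scene5.png",4)
go([*C0,.22],rot(CY))
w=cloud(d,vision.calibration("scene")).reshape(-1,3);w=w[~np.isnan(w[:,0])]
R=np.array([[np.cos(FY),np.sin(FY)],[-np.sin(FY),np.cos(FY)]])
l=(w[:,:2]-F0)@R.T
for z0 in(.05,.09,.11,.122,.127):
    m=(abs(l[:,1])<.06)&(abs(l[:,0])<.05)&(w[:,2]>z0)&(w[:,2]<z0+.01);print(z0,m.sum(),np.percentile(l[m,0],[2,50,98]).round(4),w[m,2].max().round(4))
E
```

```text
t: 6.78
eef_pos: [0.4657, -0.0938, 0.2234]
tool_rot: [0.308, 1.54, -0.312]
wrist_force: [-0.1, -0.2, -0.0]
opening: 0.197
[-0.14372853 -0.1741198  -0.01254202]
offset [0.0017 0.2508 0.0621] turn [ 1.4001  0.0041 -0.0032]
0.05 167 [0.0036 0.0049 0.0064] 0.06
0.09 178 [0.0034 0.0048 0.0061] 0.0999
0.11 207 [0.003  0.0048 0.0062] 0.12
0.122 551 [-0.009  -0.0031  0.0059] 0.132
0.127 354 [-0.0093  0.      0.0059] 0.1332
```

View pics/scene5.png

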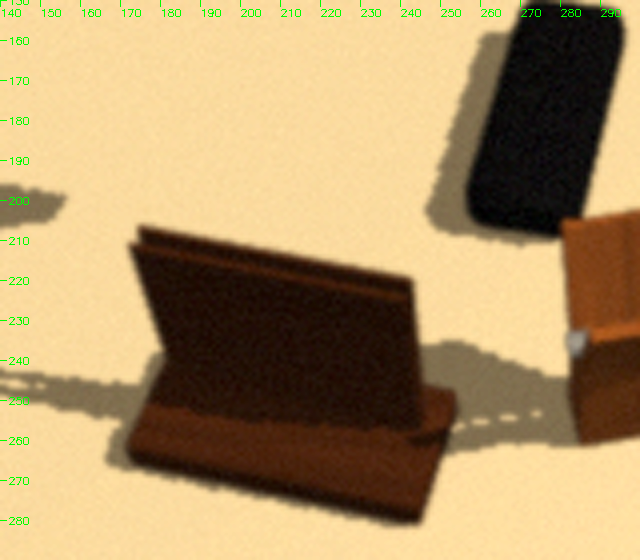

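```bash
python3 - <<'E'
from h import *
p,d=vision.grab_frame("top");crop(p,290,410,150,260,"top6.png")
p2,_=vision.grab_frame("scene");crop(p2,160,260,195,240,"scene6.png",8)
w=cloud(d,vision.calibration("top")).reshape(-1,3);w=w[~np.isnan(w[:,0])]
R=np.array([[np.cos(FY),np.sin(FY)],[-np.sin(FY),np.cos(FY)]])
l=(w[:,:2]-F0)@R.T
for z0 in(.05,.09,.11,.122,.127):
    m=(abs(l[:,1])<.06)&(abs(l[:,0])<.05)&(w[:,2]>z0)&(w[:,2]<z0+.01);print(z0,m.sum(),np.percentile(l[m,0],[2,25,50,75,98]).round(4),w[m,2].max().round(4)) if m.sum() else print(z0,0)
E
```

```text
0.05 18 [-0.0068 -0.0065 -0.0064 -0.0061 -0.0059] 0.0594
0.09 18 [-0.0087 -0.0085 -0.0083 -0.0082 -0.0079] 0.0997
0.11 60 [-0.0095 -0.0091 -0.0003  0.0002  0.0008] 0.1197
0.122 120 [-0.01   -0.0087 -0.0001  0.0014  0.0038] 0.1317
0.127 92 [-0.0098 -0.0081  0.      0.0019  0.0038] 0.1322
```

View pics/top6.png

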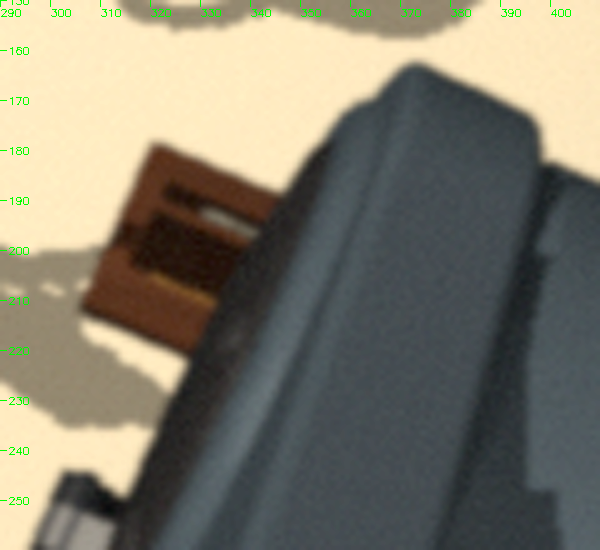

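View pics/scene6.png

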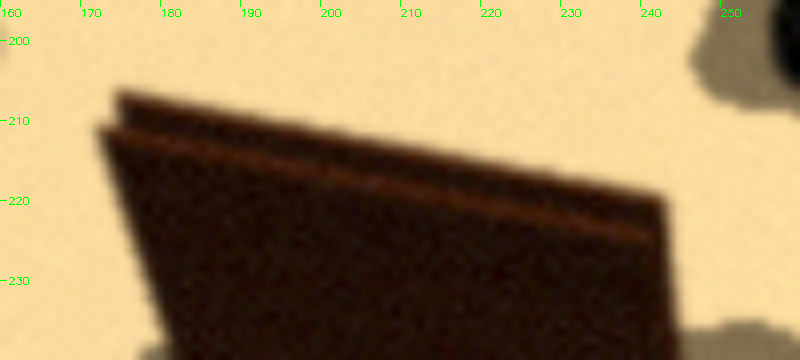

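There is a ~5 mm gap again at the top (front edge line 172–243, 211–225; θ≈0.046). The upward force suggests a gripper part rested on the board's edge and dragged it back as I retracted. I'll push again with the tip higher, so only the fingertips overlap the board.

```bash
python3 - <<'E'
from h import *
go(fold(-.035,0,.114),rot(np.pi/2+FY));go(fold(-.011,0,.114),rot(np.pi/2+FY))
E
```

```text
offset [0.1051 0.0012 0.0967] turn [ 0.0002 -0.0011 -0.    ]
offset [0.1051 0.0012 0.1207] turn [ 0.0002 -0.0011 -0.    ]
```

```bash
python3 -m crank '{"offset":[[0.05,0.001,0.05],[0.1,0.001,0.08],[0.105,0.001,0.09],[0.105,0.001,0.097],[0.105,0.001,0.103],[0.105,0.001,0.108],[0.105,0.001,0.113],[0.105,0.001,0.117],[0.105,0.001,0.119],[0.105,0.001,0.121],[0.105,0.001,0.121]],"turn":[[0,0,0],[0,0,0],[0,0,0],[0,0,0],[0,0,0],[0,0,0],[0,0,0],[0,0,0],[0,0,0],[0,0,0],[0,0,0]],"hand":[1,1,1,1,1,1,1,1,1,1,1]}'
python3 - <<'E'
from h import *
s=sense();print(s['wrist_force'], np.linalg.solve(np.array([[np.cos(FY),-np.sin(FY)],[np.sin(FY),np.cos(FY)]]),s['eef_pos'][:2]-F0))
p2,_=vision.grab_frame("scene");crop(p2,160,260,195,240,"scene7.png",8)
E
```

```text
t: 8.3
eef_pos: [0.5717, -0.1369, 0.1145]
tool_rot: [0.312, 1.559, -0.309]
wrist_force: [-8.5, 3.4, 6.6]
opening: -0.001
[-8.52753039  3.40250535  6.57187118] [-1.47893301e-02 -5.63374691e-05]
```

View pics/scene7.png

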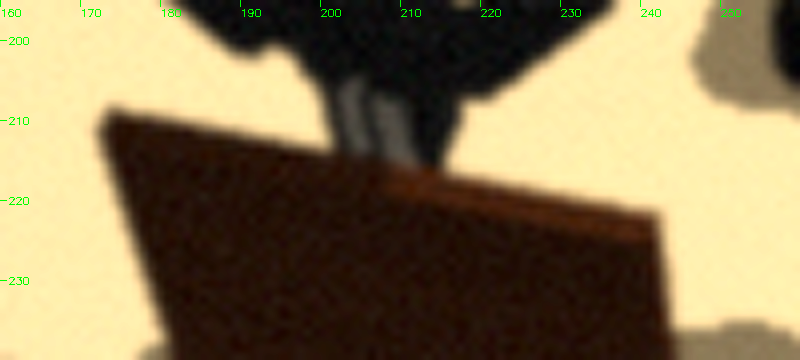

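The boards are now flush: a single strip from (172,209) to (241,222). I'll retract straight back and check that it stays.

```bash
python3 -m crank '{"offset":[[0,0,-0.003],[0,0,-0.006],[0,0,-0.012],[0,0,-0.03],[0,0,-0.05]],"turn":[[0,0,0],[0,0,0],[0,0,0],[0,0,0],[0,0,0]],"hand":[1,1,1,1,1]}'
python3 - <<'E'
from h import *
p2,d=vision.grab_frame("scene");crop(p2,160,260,195,240,"scene8.png",8)
p2,d=vision.grab_frame("top");crop(p2,290,410,170,260,"top8.png")
E
```

```text
t: 8.98
eef_pos: [0.53, -0.1198, 0.115]
tool_rot: [0.31, 1.547, -0.311]
wrist_force: [-0.9, -0.4, 0.0]
opening: 0.002
```

View pics/scene8.png

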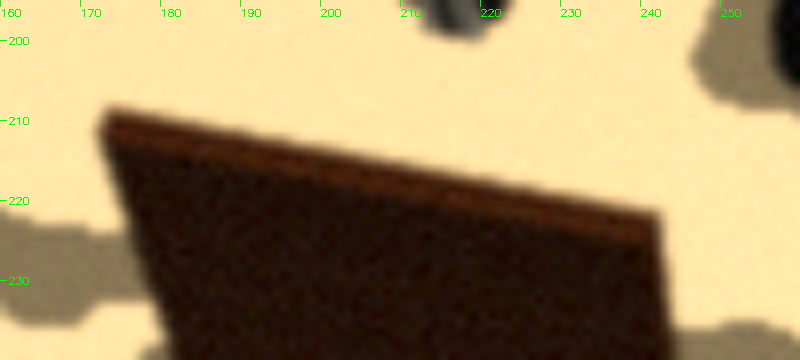

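View pics/top8.png

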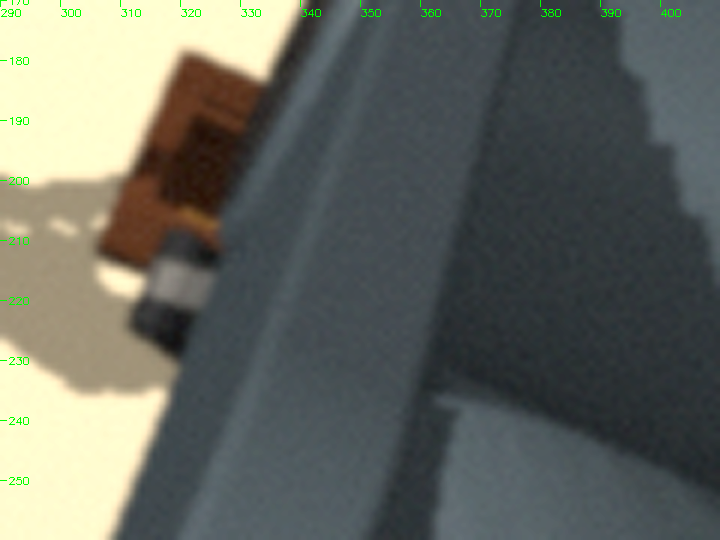

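The folder stays shut, with the two boards as one flush strip. Now I'll go above the clip.

```bash
python3 - <<'E'
from h import *
go([*C0,.20],rot(CY))
E
```

```text
offset [-0.0852  0.2497 -0.0058] turn [ 1.4002 -0.0023  0.0018]
```

```bash
python3 -m crank '{"offset":[[-0.06,0,-0.02],[-0.1,0,-0.02],[-0.1,0.05,-0.015],[-0.095,0.1,-0.01],[-0.09,0.15,-0.006],[-0.085,0.2,-0.006],[-0.085,0.25,-0.006],[-0.085,0.25,-0.006],[-0.085,0.25,-0.006],[-0.085,0.25,-0.006],[-0.085,0.25,-0.006],[-0.085,0.25,-0.006]],"turn":[[0,0,0],[0.1,0,0],[0.28,0,0],[0.46,0,0],[0.64,0,0],[0.82,0,0],[1,0,0],[1.18,0,0],[1.36,0,0],[1.4,-0.002,0.002],[1.4,-0.002,0.002],[1.4,-0.002,0.002]],"hand":[1,1,0,0,0,0,0,0,0,0,0,0]}'
python3 - <<'E'
from h import *
s=sense();print(s['t'],s['joint_positions'])
go([*C0,.12],rot(CY))
p,d=vision.grab_frame("wrist");cv2.imwrite("pics/wrist9.png",p)
p,d=vision.grab_frame("scene");crop(p,260,420,140,280,"scene9.png",5)
E
```

```text
t: 10.58
eef_pos: [0.6212, 0.1133, 0.2]
tool_rot: [1.374, 1.092, -1.37]
wrist_force: [0.4, -0.1, -0.9]
opening: 0.998
10.575 [ 4.01830549e-03  5.69758780e-01  1.44939408e+00 -8.97134469e-04
  1.11914993e+00  2.28962575e-01]
offset [ 0.08   -0.0028 -0.0002] turn [ 0.0004  0.     -0.0034]
```

View pics/wrist9.png

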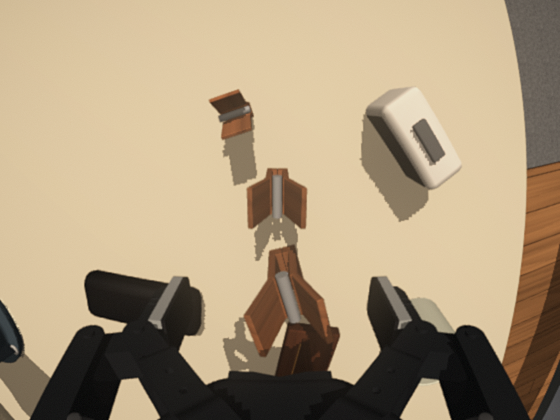

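View pics/scene9.png

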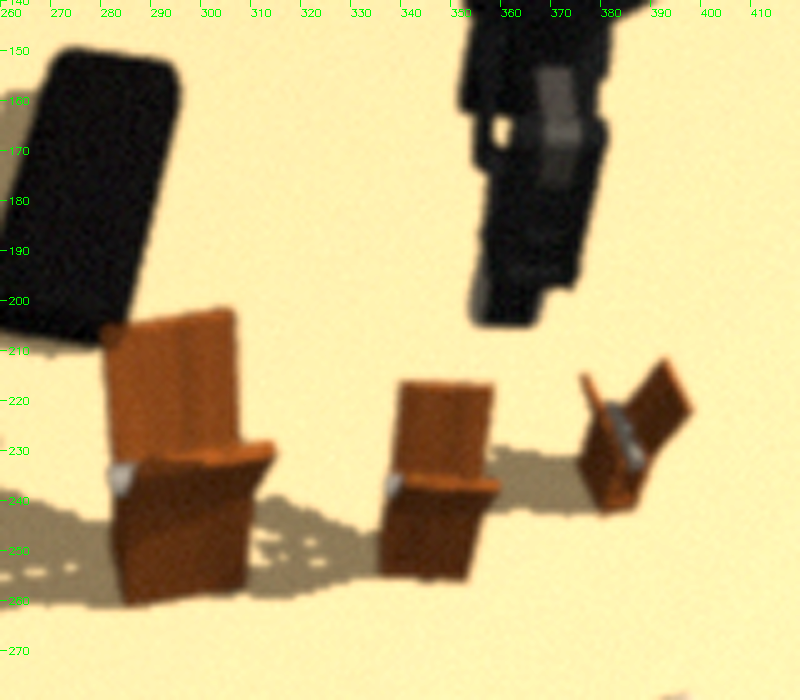

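```bash
cat >> h.py <<'E'
def wproj(P,s=None):
    s=s or sense();c=vision.calibration("wrist");R0=Ro.from_rotvec(s['tool_rot']).as_matrix()
    H=np.array(c['hand_eye']);t=R0.T@(np.array(P)-s['eef_pos']);q=H[:3,:3].T@(t-H[:3,3])
    th=np.arctan2(np.hypot(q[0],q[1]),q[2]);a=np.arctan2(q[1],q[0])
    return np.round([c['cx']+c['fx']*th*np.cos(a),c['cy']+c['fx']*th*np.sin(a)],1)
E
python3 - <<'E'
from h import *
ca,sa=np.cos(CY),np.sin(CY)
def cl(x,y,z): return [C0[0]+x*ca-y*sa,C0[1]+x*sa+y*ca,z]
for n,a in (("rod+y",(0,.02,.05)),("rod-y",(0,-.02,.05)),("w++",(.025,.018,.088)),("w+-",(.025,-.018,.088)),("w-+",(-.025,.018,.088)),("w--",(-.025,-.018,.088))): print(n,wproj(cl(*a)))
p=cv2.imread("pics/wrist9.png");crop(p,220,340,150,250,"wrist9c.png")
E
```

```text
rod+y [277.1 176.5]
rod-y [277.2 217.5]
w++ [307.8 188.8]
w+- [306.6 230.1]
w-+ [246.2 188.9]
w-- [247.5 230.2]
```

View pics/wrist9c.png

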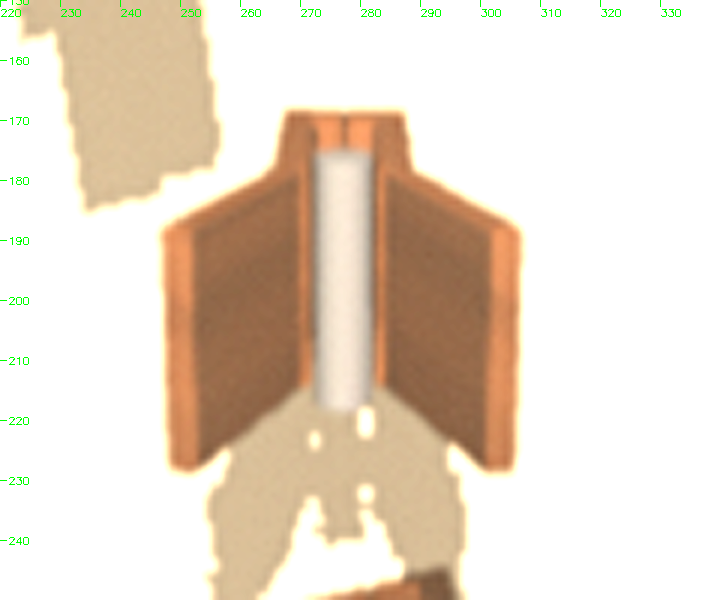

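The clip outline matches the prediction to within a pixel (rod 277, 176–217). I'll descend and squeeze.

```bash
python3 -m crank '{"offset":[[0.05,-0.0028,0],[0.1,-0.0028,0],[0.13,-0.0028,0],[0.142,-0.0028,0],[0.142,-0.0028,0],[0.142,-0.0028,0],[0.142,-0.0028,0],[0.142,-0.0028,0],[0.142,-0.0028,0],[0.142,-0.0028,0],[0.142,-0.0028,0],[0.142,-0.0028,0]],"turn":[[0,0,0],[0,0,-0.003],[0,0,-0.003],[0,0,-0.003],[0,0,-0.003],[0,0,-0.003],[0,0,-0.003],[0,0,-0.003],[0,0,-0.003],[0,0,-0.003],[0,0,-0.003],[0,0,-0.003]],"hand":[0,0,0,0,0.4,0.7,1,1,1,1,1,1]}' 32
python3 - <<'E'
from h import *
s=sense();print(s['t'],s['wrist_force'],s['opening']*85)
p,d=vision.grab_frame("wrist");cv2.imwrite("pics/wrist10.png",p)
p,d=vision.grab_frame("scene");crop(p,260,420,140,280,"scene10.png",5)
E
```

```text
t: 12.18
eef_pos: [0.619, 0.1146, 0.0644]
tool_rot: [1.375, 1.093, -1.37]
wrist_force: [-6.5, 0.6, 25.4]
opening: 0.302
12.175 [-6.46051443  0.61186633 25.41129023] 25.682594009177933
```

View pics/wrist10.png

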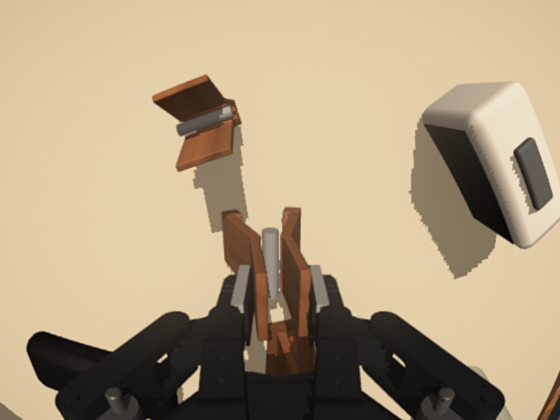

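View pics/scene10.png

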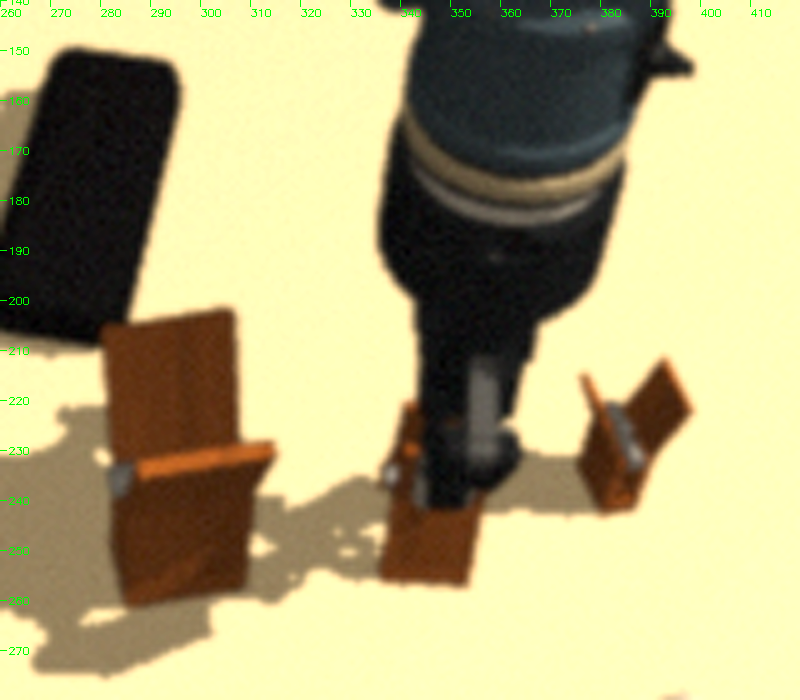

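The jaws are opening, but the arm is pressed up 6 mm (25 N) as the fingers swing. I'll relieve that by raising the command.

```bash
python3 -m crank '{"offset":[[-0.004,0,0],[-0.008,0,0],[-0.008,0,0],[-0.008,0,0]],"turn":[[0,0,0],[0,0,0],[0,0,0],[0,0,0]],"hand":[1,1,1,1]}' 36
python3 -c "
from h import *
s=sense();print(s['wrist_force'],s['opening']*85)"
```

```text
t: 12.78
eef_pos: [0.6183, 0.1138, 0.0656]
tool_rot: [1.373, 1.094, -1.374]
wrist_force: [0.3, 0.6, 1.5]
opening: 0.248
[0.25539938 0.55032664 1.51794569] 21.04772359304025
```

Opening is now ~21–22 mm, i.e. fully squeezed. Lifting to inspect.

```bash
python3 -m crank '{"offset":[[-0.02,0,0],[-0.05,0,0],[-0.09,0,0],[-0.13,0,0],[-0.155,0,0],[-0.155,0,0],[-0.155,0,0]],"turn":[[0,0,0],[0,0,0],[0,0,0],[0,0,0],[0,0,0],[0,0,0],[0,0,0]],"hand":[1,1,1,1,1,1,1]}'
python3 - <<'E'
from h import *
s=sense();print(s['t'],s['wrist_force'],s['opening']*85)
p,d=vision.grab_frame("wrist");cv2.imwrite("pics/wrist11.png",p);crop(p,190,350,180,300,"wrist11c.png")
p,d=vision.grab_frame("scene");np.savez("scene11.npz",p=p,d=d);crop(p,320,420,100,220,"scene11.png",5)
p,d=vision.grab_frame("top");np.savez("top11.npz",p=p,d=d);crop(p,150,290,100,230,"top11.png",4)
E
```

```text
t: 13.65
eef_pos: [0.6173, 0.1138, 0.2193]
tool_rot: [1.371, 1.096, -1.376]
wrist_force: [-0.2, -1.2, -0.6]
opening: 0.246
13.65 [-0.21493402 -1.20682921 -0.64484858] 20.91159928607066
```

View pics/wrist11c.png

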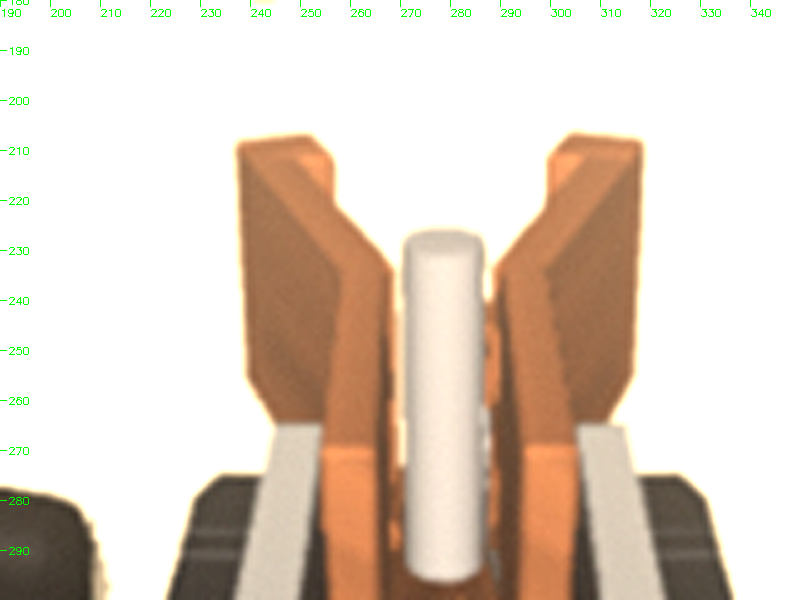

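View pics/scene11.png

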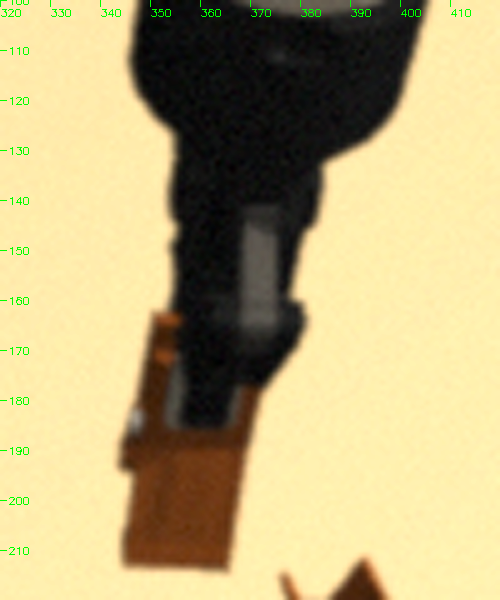

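View pics/top11.png

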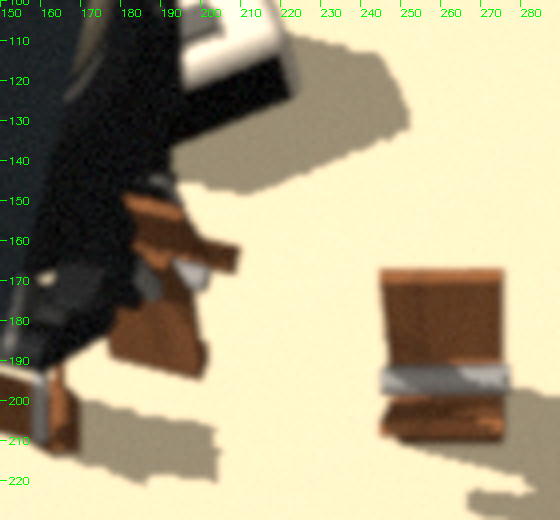

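```bash
python3 - <<'E'
from h import *
from scipy.optimize import least_squares
c=vision.calibration("wrist");H=np.array(c['hand_eye'])
def pr(t):
    q=H[:3,:3].T@(np.array(t)-H[:3,3]);th=np.arctan2(np.hypot(q[0],q[1]),q[2]);a=np.arctan2(q[1],q[0])
    return np.array([c['cx']+c['fx']*th*np.cos(a),c['cy']+c['fx']*th*np.sin(a)])
for xr in(.012,.016,.020):
    print(xr,"rod ends",pr([xr,0,-.02]).round(1),pr([xr,0,.02]).round(1),"tips -z side",pr([xr+.047,-.017,-.018]).round(1),pr([xr+.047,.017,-.018]).round(1))
# tip corners: inner lower (256,211)/(304? ), outer lower
E
python3 - <<'E'
import cv2,sys
sys.path.insert(0,'.')
from h import *
p=cv2.imread("pics/wrist11.png");crop(p,230,325,198,270,"wrist11d.png",8)
E
```

```text
0.012 rod ends [280.7 233.5] [280.6 298.5] tips -z side [254.5 209.2] [306.3 209.2]
0.016 rod ends [280.7 230.6] [280.5 294.7] tips -z side [254.9 207.3] [305.9 207.3]
0.02 rod ends [280.6 227.9] [280.5 291. ] tips -z side [255.3 205.5] [305.4 205.5]
```

View pics/wrist11d.png

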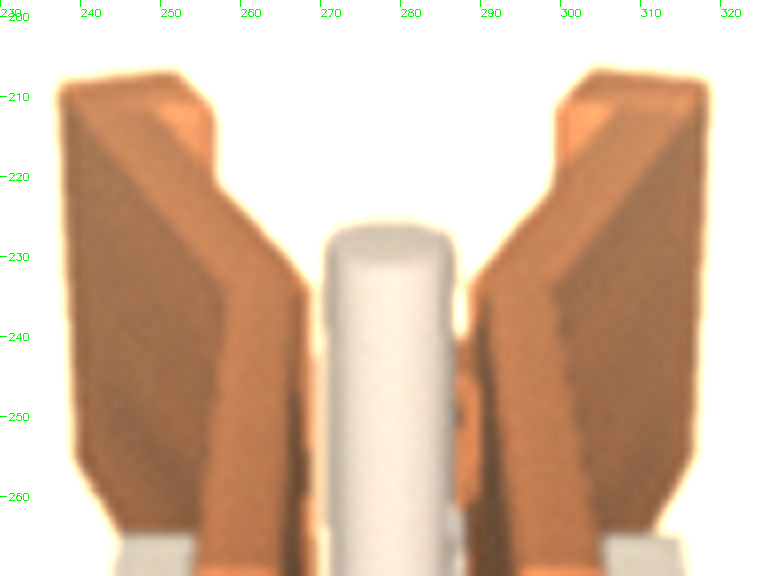

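The clip is fully open and centred (tips at 251/304, 207; rod centre 278). The rod is ~17 mm below the TCP and the tips ~64 mm. Next I'll move above the folder.

```bash
python3 - <<'E'
from h import *
go(fold(0,0,.235),rot(FY))
E
```

```text
offset [-0.0159  0.0261  0.2571] turn [0.1709 0.0014 0.0039]
```

```bash
python3 -m crank '{"offset":[[-0.016,0,0.01],[-0.016,0.004,0.04],[-0.016,0.008,0.08],[-0.016,0.012,0.12],[-0.016,0.016,0.16],[-0.016,0.02,0.2],[-0.016,0.024,0.235],[-0.016,0.026,0.257],[-0.016,0.026,0.257],[-0.016,0.026,0.257],[-0.016,0.026,0.257]],"turn":[[0,0,0],[0.03,0,0.004],[0.06,0.001,0.004],[0.09,0.001,0.004],[0.12,0.001,0.004],[0.15,0.001,0.004],[0.17,0.001,0.004],[0.171,0.001,0.004],[0.171,0.001,0.004],[0.171,0.001,0.004],[0.171,0.001,0.004]],"hand":[1,1,1,1,1,1,1,1,1,1,1]}'
python3 - <<'E'
from h import *
s=sense();print(s['t'],s['wrist_force'],s['opening']*85)
go(fold(0,0,.177),rot(FY))
p,d=vision.grab_frame("wrist");cv2.imwrite("pics/wrist12.png",p);crop(p,180,380,180,320,"wrist12c.png",4)
for y in(-.065,0,.065): print("edge front/mid/back",[wproj(fold(x,y,.13)).tolist() for x in(-.0045,0,.0045)])
p,d=vision.grab_frame("scene");np.savez("scene12.npz",p=p,d=d);crop(p,150,290,100,280,"scene12.png",3)
p,d=vision.grab_frame("top");np.savez("top12.npz",p=p,d=d);crop(p,280,420,150,260,"top12.png",5)
E
```

```text
t: 15.18
eef_pos: [0.5864, -0.1411, 0.237]
tool_rot: [1.496, 0.994, -1.49]
wrist_force: [0.9, 0.4, -0.3]
opening: 0.245
15.175 [ 0.91681053  0.37209421 -0.25231391] 20.848047468592057
offset [ 0.06   -0.0006  0.0019] turn [ 0.0017 -0.0014 -0.0032]
edge front/mid/back [[274.0, 283.3], [279.1, 283.3], [284.1, 283.3]]
edge front/mid/back [[273.7, 214.2], [279.2, 214.2], [284.7, 214.2]]
edge front/mid/back [[273.5, 133.7], [279.4, 133.7], [285.3, 133.7]]
```

View pics/wrist12c.png

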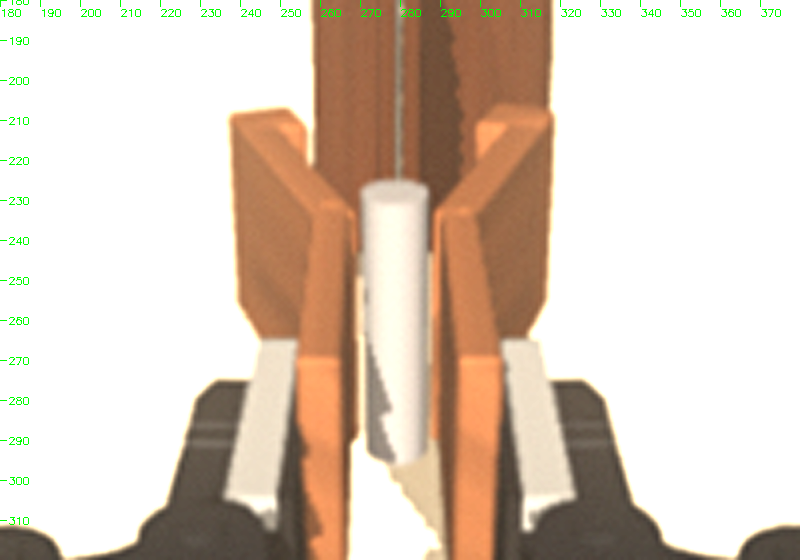

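View pics/scene12.png

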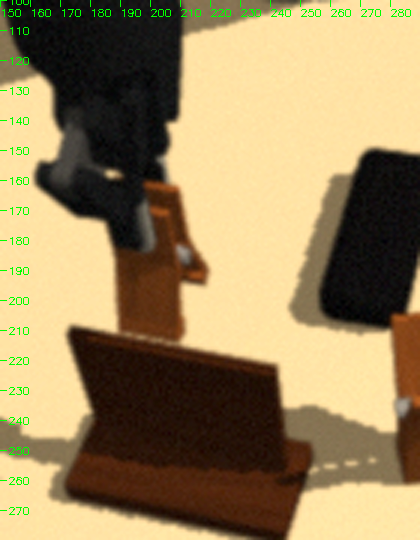

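View pics/top12.png

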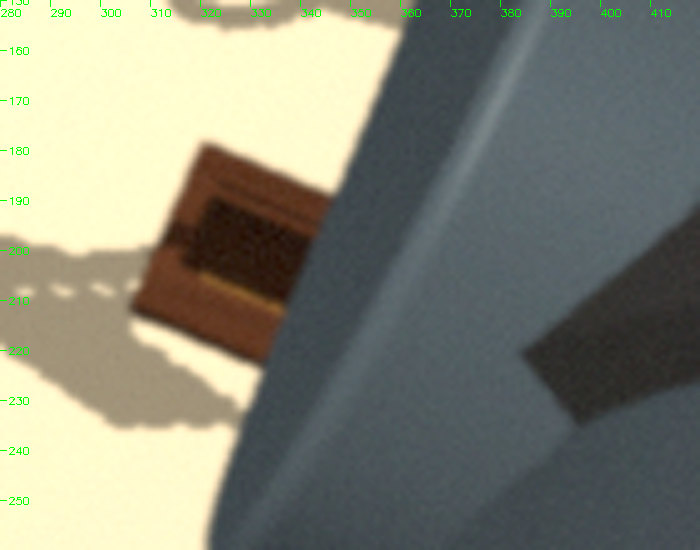

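The folder's meeting line (col ~279) lies midway between the jaw tips (237–318). Descending.

```bash
python3 -m crank '{"offset":[[0.012,0,0.002],[0.024,0,0.002],[0.034,0,0.002],[0.042,0,0.002],[0.048,0,0.002],[0.048,0,0.002]],"turn":[[0,0,0],[0.002,-0.001,-0.003],[0.002,-0.001,-0.003],[0.002,-0.001,-0.003],[0.002,-0.001,-0.003],[0.002,-0.001,-0.003]],"hand":[1,1,1,1,1,1]}'
python3 - <<'E'
from h import *
s=sense();print(s['t'],s['wrist_force'],s['opening']*85)
go(fold(0,0,.177),rot(FY))
p,d=vision.grab_frame("wrist");crop(p,200,360,160,280,"wrist13c.png",5)
print("edge",[wproj(fold(x,.02,.13)).tolist() for x in(-.0045,0,.0045)])
E
```

```text
t: 16.08
eef_pos: [0.5855, -0.1442, 0.1884]
tool_rot: [1.496, 0.994, -1.496]
wrist_force: [-0.5, 0.0, -0.7]
opening: 0.244
16.075 [-0.49191173  0.02880241 -0.7270827 ] 20.768074962330093
offset [ 0.0114 -0.0007 -0.0014] turn [-0.002  -0.0001  0.0005]
edge [[271.7, 204.1], [278.6, 204.1], [285.5, 204.0]]
```

View pics/wrist13c.png

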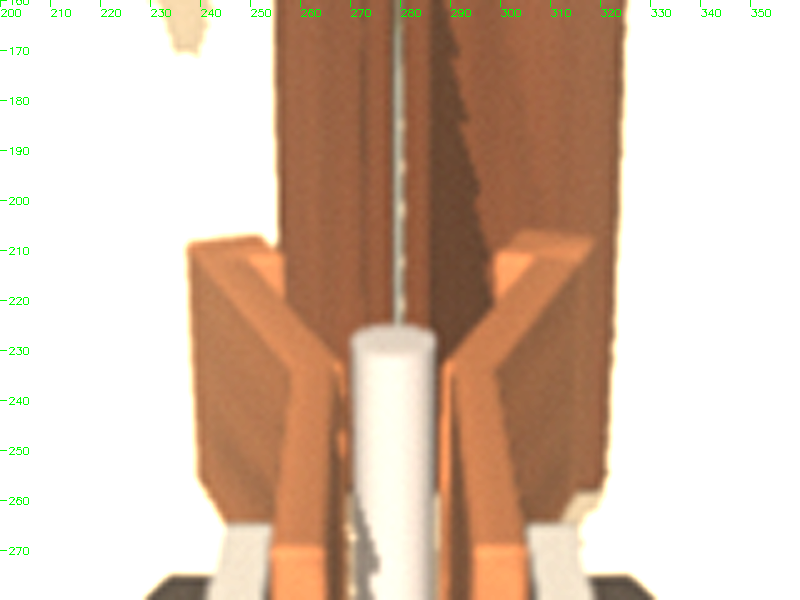

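Board (272–286) is centred between the tips to about 1 mm. Final lowering.

```bash
python3 -m crank '{"offset":[[0.006,0.0005,-0.001],[0.012,0.0005,-0.001],[0.013,0.0005,-0.001],[0.013,0.0005,-0.001],[0.013,0.0005,-0.001],[0.013,0.0005,-0.001]],"turn":[[0,0,0],[0,0,0],[0,0,0],[0,0,0],[0,0,0],[0,0,0]],"hand":[1,1,1,1,1,1]}'
python3 - <<'E'
from h import *
s=sense();print(s['t'],s['wrist_force'],s['opening']*85)
p,d=vision.grab_frame("wrist");crop(p,200,360,160,280,"wrist14c.png",5)
p,d=vision.grab_frame("scene");crop(p,150,280,130,240,"scene14.png",6)
w=cloud(d,vision.calibration("scene")).reshape(-1,3);w=w[~np.isnan(w[:,0])]
R=np.array([[np.cos(FY),np.sin(FY)],[-np.sin(FY),np.cos(FY)]]);l=(w[:,:2]-F0)@R.T
m=(abs(l[:,1])<.03)&(l[:,0]>.010)&(l[:,0]<.04)&(w[:,2]>.08)&(w[:,2]<.14)
print("back jaw: n",m.sum(),"zmin",np.sort(w[m,2])[:8].round(4),"y",l[m,1].min().round(4),l[m,1].max().round(4))
print("edge",[wproj(fold(x,.02,.13)).tolist() for x in(-.0045,0,.0045)])
E
```

```text
t: 16.88
eef_pos: [0.5867, -0.1436, 0.1761]
tool_rot: [1.496, 0.993, -1.495]
wrist_force: [0.1, 0.3, -1.0]
opening: 0.241
16.875 [ 0.11028834  0.2990645  -0.95943108] 20.512730257188824
back jaw: n 261 zmin [0.1123 0.1137 0.1137 0.1144 0.1147 0.1147 0.1148 0.115 ] y -0.0178 0.0186
edge [[270.3, 211.7], [277.7, 211.7], [285.0, 211.7]]
```

View pics/wrist14c.png

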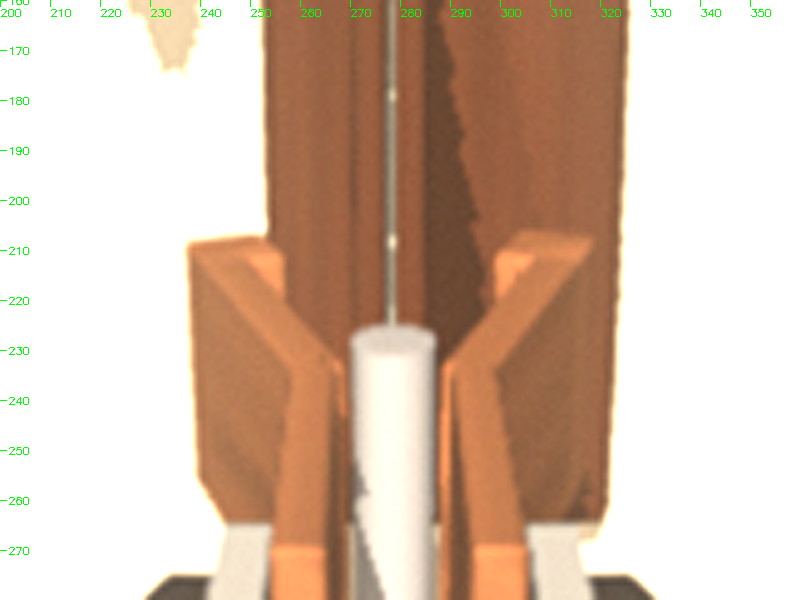

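View pics/scene14.png

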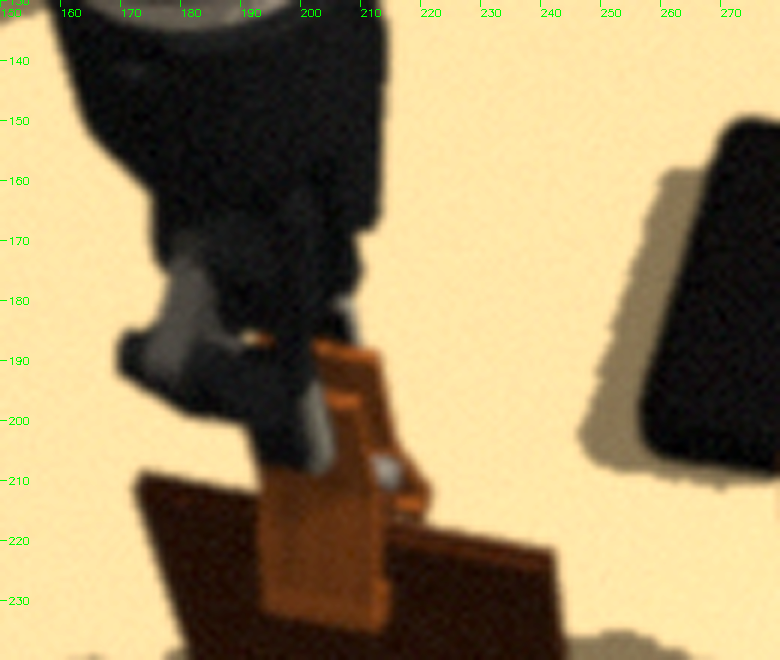

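The jaws straddle both boards: the gap line is at col 278, the clip middle at 278, and the tips ~16 mm below the edge. There is no contact force, so I'm handing in.

```bash
python3 -m crank '{"offset":[[0,0,0],[0,0,0]],"turn":[[0,0,0],[0,0,0]],"hand":[1,1]}'; python3 -c "
from rig import manip
print(manip.finish_job())"
```

```text
t: 17.23
eef_pos: [0.5866, -0.1436, 0.176]
tool_rot: [1.496, 0.993, -1.496]
wrist_force: [0.6, 0.5, -2.0]
opening: 0.25
the job is handed in; nothing more can be done
None
```

I shut the folder and handed the job in at about 17 s, with the clip held squeezed open over the middle of its top edge. The hand-in gave no verdict.

- **Folder:** the first push shut it, but pulling back reopened it to about 0.046 rad. A second push with the fingertips higher closed it, and it stayed flush once I let go.
- **Clip:** I squeezed the middle-sized clip at 32 N, then 36 N. Closing the fingers pushed the arm up 6 mm with about 25 N until I raised it. The clip then opened fully, with an opening of about 21 mm.
- **Last checks:**
  - The jaws sit either side of the boards, centred to about 1 mm.
  - The tips are about 16 mm below the edge.
  - The wrist force was 1–2 N with no sign of contact. I could not measure the force between clip and folder directly.
- **Mug, clock and case:** I never touched them, and they looked unmoved wherever they were in view. I did not measure their final positions.

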